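# Start the glue pot's cap without crossing its thread

### The job

Screw the red cap of the white glue pot fully home. It has only been laid on its neck and may sit crossed: start it gently, stop at the first early resistance, turn it back until it drops into the thread, then screw it down until it is home and just snug, and let go. Never force it - neither twist the pot hard round in its soft holder nor push it hard down into it - and leave the other things on the table where they are.

Things in the scene. Friction and masses are not known exactly. Their poses are not given: they have to be found in the camera images.
- holder: fixed holder: dark steel base plate 110 x 110 x 14 mm with four black rubber bars round the pot (tops 34 mm above the table); origin: centre of its underside, on the table, on the pot's vertical axis; z up
- cap_top (a point): centre of the flat top of the red ribbed round screw cap (44 mm diameter, 30 mm tall, plain vertical wall), on its axis, z up. Height above pot_shoulder: 36 mm home, 41 mm dropped in at the thread's entry, 45.5 mm crossed (lying on the thread's crest). At the start it is crossed or in the entry, varying from run to run. A collar keeps the cap on the neck: it cannot be pulled off
- cap_grip (a point): on the cap's axis, 10 mm below its top: height at which to grip the cap across its wall, from above; fingertips may reach 22 mm lower beside it without meeting the pot. Clockwise seen from above screws the cap down; turning freely takes 0.03 to 0.07 N m
- thread_start (a point): on the pot's axis 20 mm above its shoulder, inside the cap. The angle of the thread's entry is unmarked and varies. Crossed: the cap turns freely at one height, binds hard 5 to 60 degrees clockwise of where it lay; the entry is 60 degrees or less counter-clockwise of where it binds. The entry is 24 degrees wide with a hard stop at its counter-clockwise end; only there the cap drops, if let go or lightly pushed
- pot_shoulder (a point): on the pot's axis, centre of its flat round shoulder at the foot of the neck, 74 mm above the table at rest; rides and twists with the pot; z up. Pot: white, yellow band, square 58 x 58 mm, 50 mm tall, then a 48 mm round shoulder plate of 4 mm, a 29 mm neck. From the entry the cap needs 125 to 155 degrees clockwise to come home, sinking 5 mm per 140 degrees; a hard stop follows just after
- pot_turn (a joint): twist of the pot in its soft rubber holder (rad), 0 at rest, positive counter-clockwise seen from above, springs back; it yields 1 rad per 1 N m of torque on the cap, so it shows how hard the thread resists; clockwise work makes it negative, running freely to about -0.06. Just snug at home: -0.12 to -0.25 (0.12 to 0.25 N m). Past 0.30 rad either way the thread is damaged
- pot_press (a joint): how far the pot is pushed down in its soft rubber holder (m), 0 at rest, positive down, springs back; 1 mm per 1.5 N of push or pull; 4 mm of travel up, 10 mm down. Past 8 mm (12 N) the pot is taken to be forced
- paper_pack: fixed flat red pack of paper 200 x 140 x 18 mm with a blue and orange label; origin: centre of its underside; bystander
- tape_roll: roll of yellow tape lying on the paper pack, 72 mm outside, 52 mm inside, 20 mm tall; origin: centre of its underside; bystander
- marker: white marker pen with a black cap lying on the paper pack, 120 mm long along its x, 12 mm thick; origin: underside, mid-length; bystander
- glue_stick: standing glue stick, 26 mm diameter, 85 mm tall; origin: centre of its underside; bystander
- paste_jar: standing white jar with blue lid, closed, 64 mm diameter, 62 mm tall; origin: centre of its underside; bystander
- stapler: blue and black stapler, 130 x 34 x 40 mm, long along its x; origin: centre of its underside; bystander
- glue_brush: wooden-handled brush lying flat, 190 mm long; origin: underside; bystander
- wood_block: wooden pressing block 50 x 110 x 35 mm; origin: centre of its underside; bystander
Things that resemble listed ones, but are neither listed nor needed, are in the scene too. Leave any blue, green or pink look-alike of the holder alone.

How it is judged (in metres and radians):
On the way:
1. the cap is home and drawn snug: it is within 0.8 mm of home while the clockwise turning twists the pot by more than 0.11 rad (0.11 N m) (z of cap_top in the frame of pot_shoulder below 0.0368 m and value of joint pot_turn below -0.11 rad), for 0.1 s.
At the end, for the whole second after the job is handed in: the top of the cap is no more than 36.8 mm above the pot's shoulder (within 0.8 mm of home), the cap is released, the pot is back at rest in its holder (twist within 0.1 rad, press within 2 mm), and every bystander is within 25 mm of where it began (z of cap_top in the frame of pot_shoulder between 0.033 and 0.0368 m and value of joint pot_turn between -0.1 and 0.1 rad and value of joint pot_press between -0.002 and 0.002 m and contact force between the fingers and holder below 0.1 N and distance of each of tape_roll, marker, glue_stick, paste_jar, stapler, glue_brush, wood_block from where it was at the start of the episode below 0.025 m); the robot touches nothing.
It fails at once if the thread is forced: the pot is twisted more than 0.30 rad (0.30 N m) in its holder (value of joint pot_turn above 0.3 rad or value of joint pot_turn below -0.3 rad).
It fails at once if the pot is pushed more than 8 mm (12 N) down into its holder (value of joint pot_press above 0.008 m).
It fails at once if a bystander is pushed or carried more than 40 mm (distance of any of tape_roll, marker, glue_stick, paste_jar, stapler, glue_brush, wood_block from where it was at the start of the episode above 0.04 m).
It also fails if it takes over 72 s, if anything falls off the work surface, if the arm or the gripper's body presses on something with over 40 N, if the wrist force passes 120 N, or if a joint passes its speed limit or range.

### The arm

A 7-joint arm with a two-finger parallel gripper is mounted at the origin on the work surface. World frame = base frame: x ahead of the robot, y to its left, z up, the work surface at z = 0. Lengths are in mm, angles in rad, forces in N, time in s.
With the tool pointing down it reaches from about 425 to 975 mm from the base axis. Payload 16.7 kg.
Tool frame: the origin (TCP) lies at the very end of the fingers, on their centre line; the grasp point (between the pads) lies 19 mm behind it; z points along the fingers, y is the line along which they close (so a half turn about z gives the same grasp; the last joint's range is limited). The gripper opens to 85 mm and grips with 20 to 120 N. Pads are 22 mm wide; open, the fingers measure 114 mm over their backs; the gripper's body (76 mm by 85 mm) begins 54 mm behind the grasp point. The pads swing forward as they close: fully open they stand 13 mm farther back than shut.
Start: joints at [-1.361, 0.426, 0.074, 1.606, -0.034, 1.111, -0.067], TCP at [237.03, 631.975, 231.302] pointing down, gripper open.
Joint ranges: [-2.85, 2.85], [-0.5, 2.14], [-1.23, 1.37], [0.21, 2.46], [-1.02, 4.16], [0.16, 2.05], [-2.73, 2.73]. Speed limits (rad/s): [1.89, 1.89, 2.39, 2.39, 3.01, 3.01, 3.01].

### API

Orientations are given as [roll, pitch, yaw] about the fixed x, y, z axes, in that order (R = Rz(yaw) Ry(pitch) Rx(roll)).
In Python, from cell import r gives the robot as it stands.
- The arm moves only by the shell command python3 -m handwheel 'ROWS'. ROWS is JSON, a list of rows, each a list of 5 numbers: the opening, from -1 (shut) to 1 (fully open), then the shift along the tool's x, y, z in mm, then the turn about the tool's z in rad. A call has 1 to 5 rows; each row shifts and turns the commanded pose from where the row before left it, along the tool's axes as they then stand; what a row does not reach is not made up. A row lasts 1/12 s, in which the tool goes at most 41.7 mm and 7.16 degrees, less where a joint would pass 70% of its speed; a pose out of reach is approached as far as the arm can. A call is refused whole if a number of a shift passes 41.7 or a number of a turn 0.125, either way. A call with a gripper value outside its range is refused whole. The fingers move at their own pace and stop on an object; the grip force is fixed at half the most. Time passes only in rows, so rows that do not move let the fingers close. It gives the time, the measured TCP pose, the force, the opening and the grip force at its end, in the units of the state.
- r.read_state(): the state, without advancing time (a new reading comes with each control period).
- r.read_camera(name): name is "scene" or "top"; returns a dict with "color" (480x640x3 uint8, blue, green, red), "fx", "fy", "cx", "cy" (pixels), "R" (3x3) and "t" (3): a world point X has camera coordinates R X + t. Camera axes: x right, y down, z forward; pixel columns grow to the right and rows downward; lengths in mm; the calibration is good to about 2 mm. A picture is of the moment at which its call begins. There is no depth.
- r.sign_off(): hands the job in; it is judged then, once.
The state is a dict: "time_s": time; "joint_positions": joint angles; "joint_velocities": joint speeds; "tau": joint torques, N m; "ee_pos": TCP position; "eef_rot": TCP orientation; "force": force on the tool from outside, world axes, zero at the start; "wrist_torque": the same for the moment, N m; "grip_width": opening from 0.0 (shut) to 1.0 (fully open); "grip_force": force on a finger pad.
Only numpy, scipy, OpenCV 4.12 (cv2) and the standard library are available. Lean on these libraries where they do the work, as an engineer would, in place of code of your own. Each camera call takes 0.05 s, during which the arm holds its last target. There are 200 camera calls.

## Working session

There is one attempt and no reset: what is moved stays moved. The work goes in short steps, Python scripts to look and compute and a shell command to move; the robot and the scene stay as the last step left them, time stands still between calls to the robot, and variables do not carry over. Pictures are saved under pics/ and viewed, at most 10 in all, crops included, and the job is handed in when it is done.

```bash
mkdir -p pics
python3 - <<'E'
from cell import r
import cv2
s=r.read_state()
print({k:s[k] for k in ("time_s","ee_pos","eef_rot","force","wrist_torque","grip_width")})
for n in("scene","top"):
    c=r.read_camera(n);cv2.imwrite(f"pics/{n}0.png",c["color"]);print(n,c["fx"],c["cx"],c["cy"],c["R"],c["t"])
E
```

```text
{'time_s': 0.0, 'ee_pos': array([236.89918195, 631.63061704, 230.6264597 ]), 'eef_rot': array([-3.14032681e+00,  6.43644690e-05,  2.78276581e+00]), 'force': array([ 0.50844474, -0.40389204,  0.76047839]), 'wrist_torque': array([-0.05084147, -0.00393896, -0.00373929]), 'grip_width': 1.001806450474637}
scene 525.8799484007653 319.69109280173535 241.22076821821702 [[ 0.052173    0.99859928 -0.00880124]
 [ 0.5722416  -0.03711793 -0.81924466]
 [-0.81842381  0.03770602 -0.5733766 ]] [ -16.33418439 -179.44155021 1646.72876428]
top 476.431716588587 321.8707506189924 243.120932903747 [[ 0.01868825 -0.99973495 -0.01344554]
 [-0.98664587 -0.01626393 -0.16206607]
 [ 0.16180444  0.01629472 -0.9866883 ]] [ -1.78195709 478.01789021 999.53613616]
```

View pics/scene0.png

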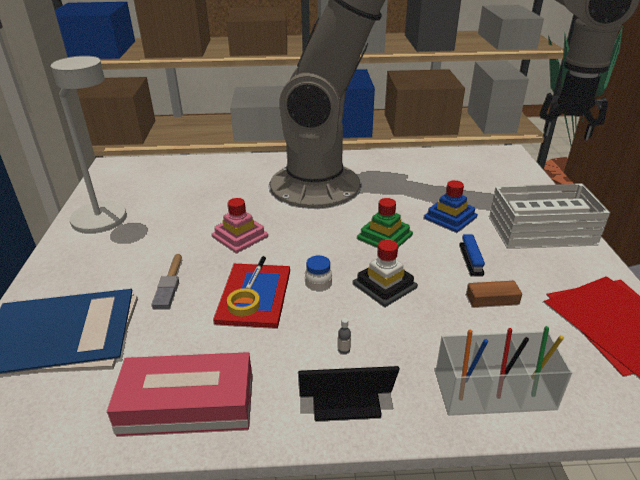

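View pics/top0.png

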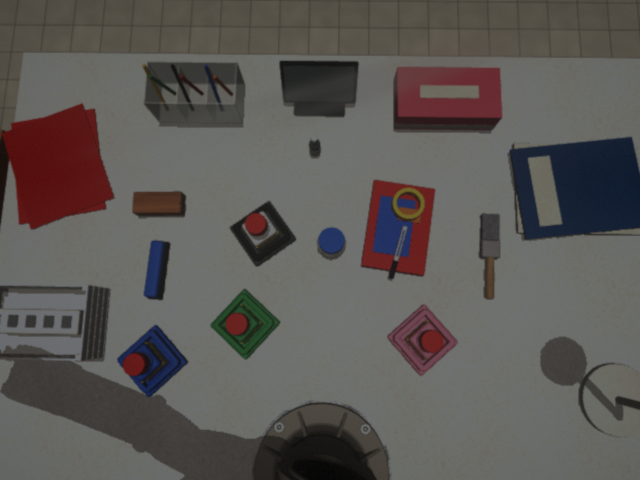

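The white pot with the black base is at scene (387,270) and top (258,230). The other red caps belong to the blue (455,190), green (387,208) and pink (237,208) look-alikes. Only the white one, with its yellow band and dark holder, fits the description. I'll confirm it with a crop and measure it.

```bash
cat > h.py <<'E'
from cell import r
import cv2, numpy as np
from scipy.optimize import least_squares
def ray(c,u,v):
    d=c["R"].T@np.array([(u-c["cx"])/c["fx"],(v-c["cy"])/c["fy"],1]);o=-c["R"].T@c["t"];return o,d
def plane(c,u,v,z):
    o,d=ray(c,u,v);return o+d*(z-o[2])/d[2]
def proj(c,X):
    p=c["R"]@np.asarray(X,float)+c["t"];return np.array([c["fx"]*p[0]/p[2]+c["cx"],c["fy"]*p[1]/p[2]+c["cy"]])
def red(c,x0,x1,y0,y1):
    h=cv2.cvtColor(c["color"],cv2.COLOR_BGR2HSV);m=((h[...,0]<8)|(h[...,0]>172))&(h[...,1]>150)&(h[...,2]>60)
    k=np.zeros(m.shape,np.uint8);k[y0:y1,x0:x1]=m[y0:y1,x0:x1]
    cs,_=cv2.findContours(k,cv2.RETR_EXTERNAL,cv2.CHAIN_APPROX_NONE);return max(cs,key=cv2.contourArea)
E
python3 - <<'E'
from h import *
s=r.read_camera("scene");t=r.read_camera("top")
for n,c,b in(("scene",s,(365,410,230,275)),("top",t,(235,285,200,245))):
    k=red(c,*b);print(n,cv2.boundingRect(k),cv2.contourArea(k),cv2.minEnclosingCircle(k))
k=red(t,235,285,200,245)
(u,v),rad=cv2.minEnclosingCircle(k)
for z in(110,119.5): print(z,plane(t,u,v,z))
# holder plate corners in top view
g=cv2.cvtColor(t["color"],cv2.COLOR_BGR2HSV)[...,2]
m=np.zeros(g.shape,np.uint8);m[195:270,225:302]=(g[195:270,225:302]<75)*255
cs,_=cv2.findContours(m,0,2);q=max(cs,key=cv2.contourArea);rr=cv2.minAreaRect(q);print(rr)
for p in cv2.boxPoints(rr): print(p,plane(t,*p,14))
print(plane(t,*rr[0],14))
for p in((575,245),): pass
a=cv2.resize(s["color"][215:310,340:435],None,fx=4,fy=4,interpolation=cv2.INTER_CUBIC)
b=cv2.resize(t["color"][190:285,215:310],None,fx=4,fy=4,interpolation=cv2.INTER_CUBIC)
cv2.imwrite("pics/crop1.png",np.hstack([a,b]))
E
```

```text
scene (378, 240, 20, 21) 318.5 ((387.04962158203125, 249.60305786132812), 11.122584342956543)
top (245, 213, 21, 21) 304.0 ((255.04429626464844, 223.082275390625), 10.374547004699707)
110 [505.63151302 143.00439611 110.        ]
119.5 [503.68212626 141.47732099 119.5       ]
((262.50396728515625, 233.2785186767578), (48.72147750854492, 48.92748260498047), 55.491477966308594)
[228.54376 227.06367] [515.23804136 217.83313445  14.        ]
[268.86206 199.34483] [580.80224495 129.28198994  14.        ]
[296.46417 239.49336] [489.35859713  64.03555825  14.        ]
[256.14587 267.21222] [425.5110017  151.84415734  14.        ]
[502.25783616 140.69364243  14.        ]
```

View pics/crop1.png

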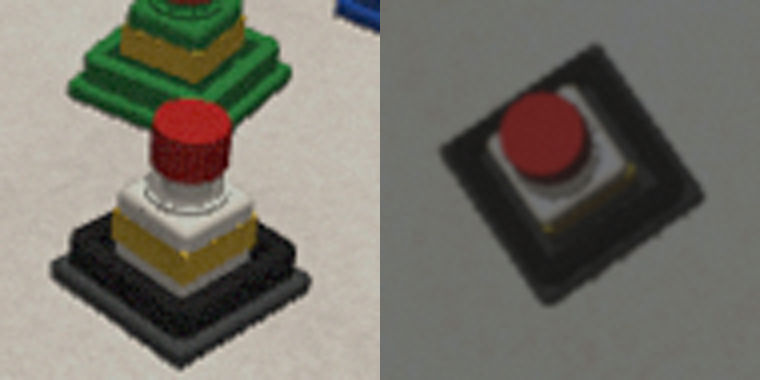

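The crop confirms the white pot with yellow band in the dark holder. The cap-top circle in the top view at (255,223) gives an axis near (503.5, 141) mm. The plate centre (502, 141) agrees, and its side measures 110 mm as it should. Moving over it now.

```bash
python3 -m handwheel '[[1,-28,-24.4,0,0],[1,-28,-24.4,0,0],[1,-28,-24.4,0,0],[1,-28,-24.4,0,0],[1,-28,-24.4,0,0]]'
python3 -m handwheel '[[1,-28,-24.4,0,0],[1,-28,-24.4,0,0],[1,-28,-24.4,0,0],[1,-28,-24.4,0,0],[1,-28,-24.4,0,0]]'
python3 -m handwheel '[[1,-28,-24.4,0,0],[1,-28,-24.4,0,0],[1,-28,-24.4,0,0],[1,-28,-24.4,0,0],[1,0,0,0,0]]'; python3 -c "
from cell import r
s=r.read_state();print(s)"
```

```text
time_s: 0.62
ee_pos: [325.7, 466.8, 231.2]
eef_rot: [-3.141, -0.0, 2.783]
force: [0.7, 0.8, 1.0]
grip_width: 0.997
grip_force: 0.0
time_s: 1.03
ee_pos: [414.0, 303.4, 231.4]
eef_rot: [3.141, -0.0, 2.783]
force: [0.5, 0.3, 0.3]
grip_width: 0.998
grip_force: 0.0
time_s: 1.45
ee_pos: [486.8, 167.8, 231.7]
eef_rot: [-3.141, 0.002, 2.775]
force: [-0.7, -0.2, -0.5]
grip_width: 1.001
grip_force: 0.0
{'time_s': 1.45, 'joint_positions': array([-0.75986045,  0.16336914,  0.33922631,  1.97669991, -0.06179167,
        1.01090339,  0.81234901]), 'joint_velocities': array([-0.05727479,  0.00076822, -0.07874107,  0.00320556, -0.00934846,
        0.00246822, -0.12720235]), 'tau': array([  0.67028001, -56.90168738,   2.51878314, -44.26106572,
        -0.57229506,  -0.07311094,   2.90258758]), 'ee_pos': array([486.81219089, 167.7790655 , 231.65921341]), 'eef_rot': array([-3.14078132e+00,  1.72871154e-03,  2.77515125e+00]), 'force': array([-0.67625887, -0.20824646, -0.47814529]), 'wrist_torque': array([-0.0345786 ,  0.00426667, -0.00262948]), 'grip_force': 0.0, 'grip_width': 1.0014968418581942}
```

```bash
python3 -m handwheel '[[1,-24,-19,0,0],[1,0,0,0,-0.12],[1,0,0,0,-0.12],[1,0,0,0,0],[1,0,0,0,0]]'
 python3 -c "
from cell import r
for i in range(2):
  s=r.read_state();print(s['ee_pos'],s['eef_rot'],s['joint_positions'][6],s['wrist_torque'])"
```

```text
time_s: 1.87
ee_pos: [499.8, 148.3, 231.3]
eef_rot: [3.142, -0.0, 3.019]
force: [0.7, -0.0, -0.1]
grip_width: 1.0
grip_force: 0.0
[499.8263457  148.27161655 231.27117687] [ 3.14156593e+00 -1.76256156e-04  3.01897453e+00] 1.1047830637435072 [-0.01139702 -0.02762498 -0.00959702]
[499.8263457  148.27161655 231.27117687] [ 3.14156593e+00 -1.76256156e-04  3.01897453e+00] 1.1047830637435072 [-0.01139702 -0.02762498 -0.00959702]
```

```bash
python3 -m handwheel '[[1,-4.5,-6.5,20,0],[1,0,0,30,-0.1],[1,0,0,30,0],[1,0,0,0,0],[1,0,0,0,0]]'
 python3 -c "
from h import *
s=r.read_state();print(s['ee_pos'],s['eef_rot'],s['joint_positions'][6],s['wrist_torque'])
a=r.read_camera('scene');b=r.read_camera('top')
cv2.imwrite('pics/c2.png',np.hstack([cv2.resize(a['color'][190:290,340:435],None,fx=4,fy=4),cv2.resize(b['color'][180:280,210:305],None,fx=4,fy=4)]))"
```

```text
time_s: 2.28
ee_pos: [502.9, 141.1, 150.9]
eef_rot: [-3.14, -0.002, 3.119]
force: [-0.3, -0.5, 1.4]
grip_width: 0.999
grip_force: 0.0
[502.85501338 141.13519609 150.87847444] [-3.14006389e+00 -2.41660497e-03  3.11926637e+00] 1.2597660095803995 [0.02918574 0.02030641 0.00522314]
```

View pics/c2.png

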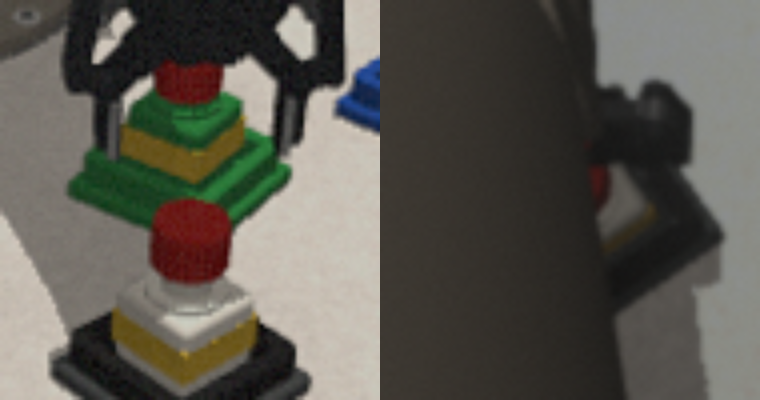

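Left crop: the pads straddle x≈199 and the cap is at about 190, so the fingers sit roughly 2–3 mm too far in +y. Nothing is in the way. I'll shift slightly, descend and close partly.

```bash
python3 -m handwheel '[[1,0,-1.5,30,0],[1,0,0,31,0],[0.3,0,0,0,0],[0.3,0,0,0,0],[0.3,0,0,0,0]]'
 python3 -c "
from h import *
s=r.read_state();print(s['ee_pos'],s['force'],s['wrist_torque'])
a=r.read_camera('scene')
cv2.imwrite('pics/c3.png',cv2.resize(a['color'][200:290,340:435],None,fx=6,fy=6,interpolation=cv2.INTER_CUBIC))"
```

```text
time_s: 2.8
ee_pos: [504.7, 140.1, 92.4]
eef_rot: [3.141, 0.002, 3.122]
force: [0.4, 0.5, -0.3]
grip_width: 0.653
grip_force: 0.0
[504.65067902 140.14288172  92.40587403] [ 0.4486221   0.45532961 -0.31175604] [ 0.01859216 -0.02478279 -0.08524687]
```

View pics/c3.png

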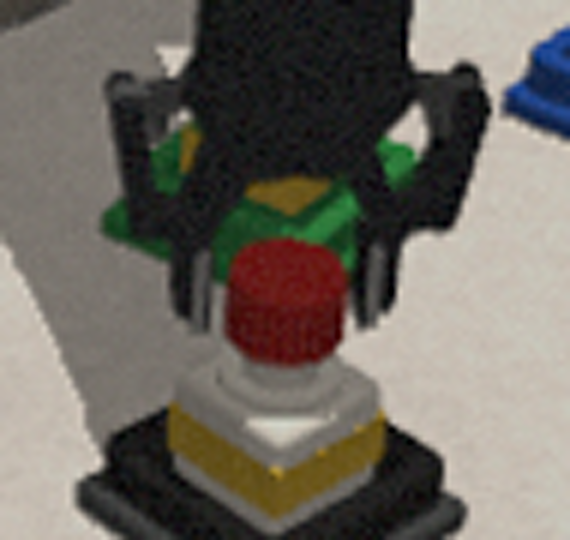

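The cap (226–347) sits centred between the pads (213–365). Closing.

```bash
python3 -m handwheel '[[0.15,0,0,2,0],[0,0,0,0,0],[-0.2,0,0,0,0],[-1,0,0,0,0],[-1,0,0,0,0]]'
 python3 -m handwheel '[[-1,0,0,0,0],[-1,0,0,0,0],[-1,0,0,0,0]]'
cat > st.py <<'E'
from cell import r
import numpy as np
s=r.read_state();F=s['force'];M=s['wrist_torque']
print(s['time_s'],s['ee_pos'].round(1),'yaw',round(s['eef_rot'][2],3),'F',F.round(1),'M',M.round(3),'j7',round(s['joint_positions'][6],2))
E
python3 st.py
```

```text
time_s: 3.27
ee_pos: [504.5, 141.2, 89.6]
eef_rot: [3.14, 0.002, 3.124]
force: [0.6, 5.6, 1.7]
grip_width: 0.495
grip_force: 60.4
time_s: 3.52
ee_pos: [504.5, 141.2, 89.6]
eef_rot: [3.14, 0.002, 3.123]
force: [1.4, 6.4, 2.2]
grip_width: 0.498
grip_force: 60.4
3.5167 [504.5 141.2  89.6] yaw 3.123 F [1.4 6.4 2.2] M [ 1.114 -0.206  0.019] j7 1.31
```

```bash
python3 -m handwheel '[[-1,0,1.2,0.5,0],[-1,0,0,0,0.04],[-1,0,0,0,0.04],[-1,0,0,0,0.04],[-1,0,0,0,0]]'
python3 st.py
```

```text
time_s: 3.93
ee_pos: [504.4, 141.4, 88.7]
eef_rot: [3.141, 0.002, 3.001]
force: [1.5, 2.2, 2.5]
grip_width: 0.497
grip_force: 60.8
3.9333 [504.4 141.4  88.7] yaw 3.001 F [1.5 2.2 2.5] M [ 0.071 -0.486  0.046] j7 1.2
```

```bash
python3 -m handwheel '[[-1,0,0,0,0.04],[-1,0,0,0,0.04],[-1,0,0,0,0.04],[-1,0,0,0,0]]' | grep force; python3 st.py
```

```text
force: [2.9, 3.6, 4.0]
grip_force: 60.8
4.2667 [504.3 141.5  88.5] yaw 2.882 F [2.9 3.6 4. ] M [ 0.345 -0.633  0.006] j7 1.1
```

```bash
python3 -m handwheel '[[-1,0,0,0,0.04],[-1,0,0,0,0.04],[-1,0,0,0,0.04],[-1,0,0,0,0]]' | grep force; python3 st.py
```

```text
force: [3.5, 3.6, 2.7]
grip_force: 61.0
4.6 [504.2 141.5  88.4] yaw 2.763 F [3.5 3.6 2.7] M [ 0.587 -0.721  0.145] j7 1.0
```

```bash
cat > st.py <<'E'
from cell import r
import numpy as np
L=[]
for i in range(3):
    if i: r.read_camera("top")
    L.append(r.read_state())
m=lambda k:np.mean([s[k] for s in L],0)
s=L[-1];p,y=s['ee_pos'],s['eef_rot'][2]
F=m('force');print(s['time_s'],m('ee_pos').round(2),'yaw',round(y,3),'F',F.round(1),'Ftool',round(F[0]*np.cos(y)+F[1]*np.sin(y),1),round(F[0]*np.sin(y)-F[1]*np.cos(y),1),'Mz',[round(q['wrist_torque'][2],3) for q in L],'j7',round(s['joint_positions'][6],2))
E
python3 st.py
```

```text
4.7 [504.24 141.49  88.34] yaw 2.766 F [3.9 4.3 3.5] Ftool -2.1 5.5 Mz [np.float64(0.145), np.float64(0.107), np.float64(0.148)] j7 1.0
```

```bash
python3 -m handwheel '[[-1,-0.4,1,0,0],[-1,0,0,0,0.025],[-1,0,0,0,0.025],[-1,0,0,0,0]]' | grep ee_; python3 st.py
```

```text
ee_pos: [504.3, 141.6, 87.9]
5.1333 [504.33 141.63  87.85] yaw 2.713 F [1.3 0.3 4.6] Ftool -1.1 0.8 Mz [np.float64(0.174), np.float64(0.19), np.float64(0.187)] j7 0.95
```

Bound hard after about 23° clockwise, so the cap was crossed. I'll turn it back under light push, watching for Fz to fall when it drops in.

```bash
python3 -m handwheel '[[-1,0,0,0,-0.05],[-1,0,0,0,-0.05],[-1,0,0,0,-0.05],[-1,0,0,0,-0.05],[-1,0,0,0,0]]' | grep ee_; python3 st.py
```

```text
ee_pos: [504.4, 141.5, 87.8]
5.65 [504.37 141.55  87.83] yaw 2.911 F [1.8 0.2 4.2] Ftool -1.7 0.6 Mz [np.float64(0.029), np.float64(-0.008), np.float64(0.051)] j7 1.12
```

```bash
python3 -m handwheel '[[-1,0,0,0,-0.05],[-1,0,0,0,-0.05],[-1,0,0,0,-0.05],[-1,0,0,0,0]]' | grep ee_; python3 st.py
```

```text
ee_pos: [504.4, 141.5, 87.8]
6.0833 [504.4  141.49  87.82] yaw 3.06 F [ 2.2 -1.3  4.3] Ftool -2.3 -1.2 Mz [np.float64(-0.061), np.float64(-0.071), np.float64(-0.084)] j7 1.25
```

```bash
python3 -m handwheel '[[-1,-0.3,0,0,-0.05],[-1,0,0,0,-0.05],[-1,0,0,0,-0.05],[-1,0,0,0,0]]' | grep ee_; python3 st.py
```

```text
ee_pos: [504.5, 141.5, 87.7]
6.5167 [504.49 141.48  87.75] yaw -3.074 F [ 1.5 -2.2  4.4] Ftool -1.3 -2.3 Mz [np.float64(-0.101), np.float64(-0.017), np.float64(0.01)] j7 1.38
```

```bash
python3 -m handwheel '[[-1,0,0,0,-0.04],[-1,0,0,0,-0.04],[-1,0,0,0,-0.04],[-1,0,0,0,0]]' | grep ee_; python3 st.py
```

```text
ee_pos: [504.6, 141.5, 87.8]
6.95 [504.56 141.47  87.76] yaw -2.954 F [ 1.4 -3.3  4.7] Ftool -0.7 -3.5 Mz [np.float64(-0.088), np.float64(-0.048), np.float64(-0.113)] j7 1.48
```

```bash
python3 -m handwheel '[[-1,0,-0.6,0,-0.04],[-1,0,0,0,-0.04],[-1,0,0,0,-0.04],[-1,0,0,0,0]]' | grep ee_; python3 st.py
```

```text
ee_pos: [504.7, 141.4, 87.8]
7.3833 [504.64 141.37  87.79] yaw -2.833 F [0.5 0.1 4.6] Ftool -0.5 -0.1 Mz [np.float64(-0.069), np.float64(-0.045), np.float64(-0.074)] j7 1.59
```

```bash
python3 -m handwheel '[[-1,0,-0.2,0,-0.03],[-1,0,0,0,-0.03],[-1,0,0,0,-0.03],[-1,0,0,0,0]]' | grep ee_; python3 st.py
```

```text
ee_pos: [504.7, 141.3, 87.8]
7.8167 [504.69 141.28  87.81] yaw -2.743 F [-0.1  1.7  4.5] Ftool -0.5 1.6 Mz [np.float64(-0.093), np.float64(-0.047), np.float64(-0.133)] j7 1.67
```

```bash
python3 -m handwheel '[[-1,0,0.2,0,-0.04],[-1,0,0,0,-0.04],[-1,0,0,0,-0.04],[-1,0,0,0,0]]' | grep ee_; python3 st.py
```

```text
ee_pos: [504.7, 141.3, 87.8]
8.25 [504.74 141.27  87.83] yaw -2.623 F [0.9 1.9 4.6] Ftool -1.7 1.2 Mz [np.float64(-0.054), np.float64(-0.078), np.float64(-0.035)] j7 1.77
```

```bash
python3 -m handwheel '[[-1,0,0.2,0,-0.03],[-1,0,0,0,-0.03],[-1,0,0,0,-0.03],[-1,0,0,0,0]]' | grep ee_; python3 st.py
```

```text
ee_pos: [504.8, 141.3, 87.8]
8.6833 [504.74 141.29  87.84] yaw -2.533 F [1.9 1.2 4.3] Ftool -2.2 -0.1 Mz [np.float64(-0.127), np.float64(-0.023), np.float64(-0.1)] j7 1.85
```

```bash
python3 -m handwheel '[[-1,-0.3,0,0,-0.04],[-1,0,0,0,-0.04],[-1,0,0,0,-0.04],[-1,0,0,0,0]]' | grep ee_; python3 st.py
```

```text
ee_pos: [504.9, 141.3, 87.8]
9.1167 [504.86 141.33  87.8 ] yaw -2.413 F [ 0.1 -0.3  4.6] Ftool 0.2 -0.3 Mz [np.float64(-0.113), np.float64(-0.096), np.float64(-0.063)] j7 1.96
```

```bash
python3 -m handwheel '[[-1,-0.2,0,0,-0.04],[-1,0,0,0,-0.04],[-1,0,0,0,-0.03],[-1,0,0,0,0]]' | grep ee_; python3 st.py
```

```text
ee_pos: [504.8, 141.4, 87.7]
9.55 [504.84 141.39  87.6 ] yaw -2.303 F [ 1.7 -0.7 -0.4] Ftool -0.6 -1.8 Mz [np.float64(-0.037), np.float64(0.003), np.float64(-0.032)] j7 2.05
```

Fz fell from 4.6 to about 0 N, so the cap dropped into the entry roughly 64° back. I'll seat it by lowering lightly.

```bash
python3 -m handwheel '[[-1,0,-0.2,1,0],[-1,0,0,1,0],[-1,0,0,0.5,0],[-1,0,0,0,0],[-1,0,0,0,0]]' | grep ee_; python3 st.py
```

```text
ee_pos: [504.9, 141.4, 85.2]
10.0667 [504.95 141.41  85.24] yaw -2.301 F [-1.1 -0.8  1.3] Ftool 1.3 0.3 Mz [np.float64(-0.021), np.float64(0.013), np.float64(-0.033)] j7 2.06
```

```bash
python3 -m handwheel '[[-1,0.2,0,0.1,0.05],[-1,0,0,0.1,0.05],[-1,0,0,0.1,0.05],[-1,0,0,0,0]]' | grep ee_; python3 st.py
```

```text
ee_pos: [504.8, 141.4, 85.0]
10.5 [504.87 141.39  84.99] yaw -2.449 F [-1.3 -0.8  1.4] Ftool 1.5 0.2 Mz [np.float64(0.026), np.float64(0.02), np.float64(0.028)] j7 1.93
```

```bash
python3 -m handwheel '[[-1,0,0,0.1,0.05],[-1,0,0,0.1,0.05],[-1,0,0,0.1,0.05],[-1,0,0,0,0]]' | grep ee_; python3 st.py
```

```text
ee_pos: [504.8, 141.4, 84.6]
10.9333 [504.82 141.38  84.64] yaw -2.598 F [-2.  -0.3  1.4] Ftool 1.9 0.8 Mz [np.float64(0.041), np.float64(0.109), np.float64(0.012)] j7 1.8
```

It now sinks with the turn at constant low torque, so it is threaded properly. I'll go in larger steps while home is still far off.

```bash
python3 -m handwheel '[[-1,0.3,0.2,0.1,0.05],[-1,0,0,0.1,0.05],[-1,0,0,0.1,0.05],[-1,0,0,0.1,0.05],[-1,0,0,0,0]]' | grep ee_; python3 st.py
```

```text
ee_pos: [504.7, 141.4, 84.3]
11.45 [504.7  141.42  84.32] yaw -2.797 F [-1.5 -0.2  1.4] Ftool 1.4 0.4 Mz [np.float64(0.047), np.float64(0.084), np.float64(0.044)] j7 1.62
```

```bash
python3 -m handwheel '[[-1,0.2,0.1,0.1,0.05],[-1,0,0,0.1,0.05],[-1,0,0,0.1,0.05],[-1,0,0,0.1,0.05],[-1,0,0,0,0]]' | grep ee_; python3 st.py
```

```text
ee_pos: [504.6, 141.4, 83.9]
11.9667 [504.56 141.43  83.94] yaw -2.997 F [-0.  -0.3  1.1] Ftool 0.1 -0.3 Mz [np.float64(0.033), np.float64(0.015), np.float64(0.039)] j7 1.45
```

```bash
python3 -m handwheel '[[-1,0.2,0.2,0.1,0.05],[-1,0,0,0.1,0.05],[-1,0,0,0.1,0.05],[-1,0,0,0.1,0.05],[-1,0,0,0,0]]' | grep ee_; python3 st.py
```

```text
ee_pos: [504.4, 141.5, 83.6]
12.4833 [504.45 141.53  83.59] yaw 3.086 F [ 1.5 -0.8  1.6] Ftool -1.5 -0.8 Mz [np.float64(0.038), np.float64(0.017), np.float64(-0.004)] j7 1.28
```

```bash
python3 -m handwheel '[[-1,-0.2,-0.1,0.1,0.05],[-1,0,0,0.1,0.05],[-1,0,0,0.1,0.05],[-1,0,0,0.1,0.05],[-1,0,0,0,0]]' | grep ee_; python3 st.py
```

```text
ee_pos: [504.4, 141.6, 83.1]
13.0 [504.42 141.54  83.12] yaw 2.886 F [0.5 0.9 1. ] Ftool -0.2 1.0 Mz [np.float64(0.05), np.float64(0.006), np.float64(0.014)] j7 1.11
```

```bash
python3 -m handwheel '[[-1,-0.1,-0.1,0.1,0.05],[-1,0,0,0.1,0.05],[-1,0,0,0.1,0.05],[-1,0,0,0.1,0.05],[-1,0,0,0,0]]' | grep ee_; python3 st.py
```

```text
ee_pos: [504.4, 141.6, 82.7]
13.5167 [504.42 141.59  82.71] yaw 2.687 F [0.  3.  1.5] Ftool 1.3 2.7 Mz [np.float64(0.023), np.float64(0.058), np.float64(0.048)] j7 0.94
```

```bash
python3 -m handwheel '[[-1,-0.1,0,0.1,0.05],[-1,0,0,0.1,0.05],[-1,0,0,0.1,0.05],[-1,0,0,0.1,0.05],[-1,0,0,0,0]]' | grep ee_; python3 st.py
```

```text
ee_pos: [504.4, 141.6, 82.3]
14.0333 [504.44 141.6   82.29] yaw 2.487 F [-1.3  4.6  1.6] Ftool 3.9 2.8 Mz [np.float64(0.084), np.float64(-0.009), np.float64(-0.023)] j7 0.77
```

```bash
python3 -m handwheel '[[-1,0,0,0.1,0.05],[-1,0,0,0.1,0.05],[-1,0,0,0.1,0.05],[-1,0,0,0.1,0.05],[-1,0,0,0,0]]' | grep ee_; python3 st.py
```

```text
ee_pos: [504.4, 141.7, 81.9]
14.55 [504.43 141.67  81.89] yaw 2.286 F [-1.1  4.9  0.9] Ftool 4.4 2.4 Mz [np.float64(0.018), np.float64(0.005), np.float64(0.046)] j7 0.6
```

```bash
python3 -m handwheel '[[-1,0.8,0.4,0.1,0.05],[-1,0,0,0.1,0.05],[-1,0,0,0.1,0.05],[-1,0,0,0,0]]' | grep ee_; python3 st.py
```

```text
ee_pos: [504.4, 141.8, 81.6]
14.9833 [504.37 141.88  81.58] yaw 2.136 F [0.5 1.3 1.8] Ftool 0.9 1.1 Mz [np.float64(0.03), np.float64(0.035), np.float64(-0.007)] j7 0.48
```

```bash
python3 -m handwheel '[[-1,0,0,0.1,0.05],[-1,0,0,0.1,0.05],[-1,0,0,0.1,0.05],[-1,0,0,0,0]]' | grep ee_; python3 st.py
```

```text
ee_pos: [504.4, 142.0, 81.3]
15.4167 [504.39 141.98  81.3 ] yaw 1.986 F [1.2 0.9 1.1] Ftool 0.4 1.4 Mz [np.float64(0.002), np.float64(0.018), np.float64(0.04)] j7 0.35
```

```bash
python3 -m handwheel '[[-1,0,0.2,0.1,0.05],[-1,0,0,0.1,0.05],[-1,0,0,0,0.02],[-1,0,0,0,0]]' | grep ee_; python3 st.py
```

```text
ee_pos: [504.5, 142.0, 81.1]
15.85 [504.45 142.05  81.08] yaw 1.865 F [-0.7  0.1  1.5] Ftool 0.3 -0.7 Mz [np.float64(0.042), np.float64(0.033), np.float64(0.031)] j7 0.26
```

```bash
python3 -m handwheel '[[-1,0,0.2,0.1,0.04],[-1,0,0,0.1,0.04],[-1,0,0,0,0.04],[-1,0,0,0,0]]' | grep ee_; python3 st.py
```

```text
ee_pos: [504.5, 142.1, 80.8]
16.2833 [504.5  142.11  80.82] yaw 1.745 F [-1.3 -0.1  1.2] Ftool 0.1 -1.3 Mz [np.float64(0.027), np.float64(0.0), np.float64(0.022)] j7 0.16
```

```bash
python3 -m handwheel '[[-1,0,-0.2,0.1,0.04],[-1,0,0,0.1,0.04],[-1,0,0,0,0.04],[-1,0,0,0,0]]' | grep ee_; python3 st.py
```

```text
ee_pos: [504.5, 142.2, 80.7]
16.7167 [504.51 142.16  80.69] yaw 1.625 F [-0.9 -0.6  1.8] Ftool -0.6 -0.9 Mz [np.float64(0.039), np.float64(0.046), np.float64(0.09)] j7 0.06
```

```bash
python3 -m handwheel '[[-1,0,-0.1,0.1,0.03],[-1,0,0,0.1,0.03],[-1,0,0,0,0.03],[-1,0,0,0,0]]' | grep ee_; python3 st.py
```

```text
ee_pos: [504.6, 142.2, 80.5]
17.15 [504.56 142.2   80.52] yaw 1.533 F [ 0.7 -0.7  1.9] Ftool -0.7 0.7 Mz [np.float64(0.185), np.float64(0.154), np.float64(0.082)] j7 -0.01
```

```bash
python3 -m handwheel '[[-1,0,0,0,0.02],[-1,0,0,0,0.02],[-1,0,0,0,0],[-1,0,0,0,0]]' | grep ee_; python3 st.py;python3 st.py
```

```text
ee_pos: [504.5, 142.2, 80.5]
17.5833 [504.54 142.2   80.53] yaw 1.493 F [ 1.6 -1.1  1.5] Ftool -1.0 1.7 Mz [np.float64(0.16), np.float64(0.192), np.float64(0.18)] j7 -0.04
17.6833 [504.53 142.21  80.54] yaw 1.493 F [ 1.7 -0.7  2. ] Ftool -0.6 1.7 Mz [np.float64(0.18), np.float64(0.155), np.float64(0.165)] j7 -0.04
```

```bash
python3 -m handwheel '[[-1,0,0,0,0.03],[-1,0,0,0,0],[-1,0,0,0,0]]' | grep ee_; python3 st.py;python3 st.py
```

```text
ee_pos: [504.5, 142.2, 80.5]
18.0333 [504.54 142.21  80.53] yaw 1.463 F [ 2.6 -1.2  1.5] Ftool -0.9 2.7 Mz [np.float64(0.162), np.float64(0.268), np.float64(0.157)] j7 -0.07
18.1333 [504.53 142.21  80.53] yaw 1.463 F [ 2.5 -1.3  1.7] Ftool -1.0 2.6 Mz [np.float64(0.157), np.float64(0.176), np.float64(0.197)] j7 -0.07
```

Snug at about 0.19 N m, after 140° from the entry, with torque rising one-for-one with the turn. Releasing and lifting clear.

```bash
python3 -m handwheel '[[-1,0,0,0,-0.05],[-1,0,0,0,-0.05],[0.2,0,0,0,0],[0.5,0,0,0,0],[1,0,0,0,0]]' | grep -A9 ee_;  python3 -m handwheel '[[1,0,0,0,0],[1,0,0,0,0],[1,0,0,-20,0],[1,0,0,-30,0],[1,0,0,-35,0]]'; python3 -m handwheel '[[1,0,0,-40,0],[1,0,0,-40,0],[1,30,0,-30,0],[1,40,0,0,0],[1,40,0,0,0]]'; python3 -m handwheel '[[1,40,0,0,0],[1,40,0,0,0],[1,0,0,0,0]]' | grep ee_
python3 - <<'E'
from h import *
a=r.read_camera('scene');b=r.read_camera('top')
k=red(a,365,410,230,280);print(cv2.boundingRect(k),cv2.minEnclosingCircle(k))
cv2.imwrite('pics/s4.png',a['color'])
E
```

```text
ee_pos: [504.1, 142.3, 80.4]
eef_rot: [-3.141, -0.0, 1.561]
force: [0.0, -0.4, -0.7]
grip_width: 0.859
grip_force: 0.0
time_s: 18.97
ee_pos: [503.4, 141.6, 165.4]
eef_rot: [-3.139, 0.002, 1.562]
force: [0.1, -0.2, 0.1]
grip_width: 1.0
grip_force: 0.0
time_s: 19.38
ee_pos: [505.9, 253.2, 277.4]
eef_rot: [3.139, -0.004, 1.561]
force: [0.9, 0.7, -1.2]
grip_width: 0.999
grip_force: 0.0
ee_pos: [503.8, 340.5, 273.9]
(378, 243, 19, 21) ((387.0, 253.0), 10.816754341125488)
```

View pics/s4.png

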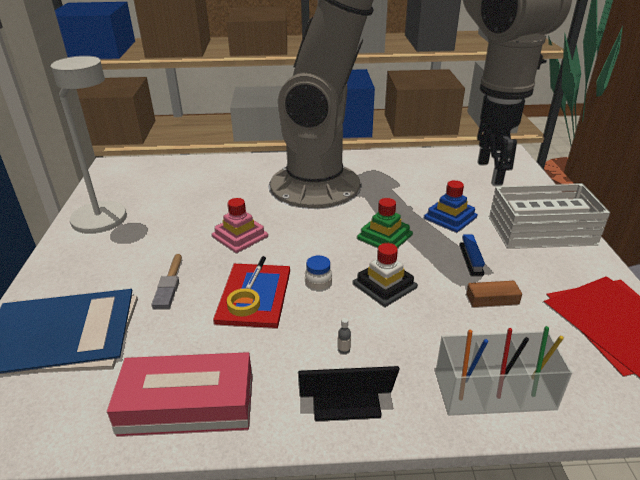

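The cap went down 3.4 px, from (387,249.6) to (387,253.0). That is about 9.4 mm, against 9.5 mm expected from crossed to home. Nothing else has moved.

```bash
python3 -c "
from cell import r
print(r.sign_off())"
```

```text
the job is handed in; nothing more can be done
None
```

The job is handed in: the red cap was crossed, so I backed it into its thread entry, screwed it home (about 9.4 mm down, 9.5 expected), snugged it to about 0.19 N m and let go, with the other things still in place; sign-off returned no verdict.

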